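# Get the stirring paddle out of the half-covered utensil bin and hold it up

### The arm

A 6-joint arm with a two-finger parallel gripper is mounted at the origin on a cart in front of the work surface, level with it; the furniture and walls round the work are solid. World frame = base frame: x ahead of the robot, y to its left, z up, the work surface at z = 0. Lengths are in m, angles in rad, forces in N, time in s.
With the tool pointing down it reaches from about 0.375 to 0.9 m from the base axis. Payload 3.1 kg.
Tool frame: the origin (TCP) lies between the finger pads; the fingertips stand robot.tip_extent ahead of it and the grasp point (between the pads) lies 3 mm ahead of it (robot.tip_extent is the distance from the TCP to the fingertips, in m); z points along the fingers, x is the direction in which the jaws open and shut, and the axes are right-handed (so a half turn about z gives the same grasp; the last joint's range is limited). The gripper opens to 87 mm and grips with 3 to 60 N. Pads are 19 mm wide; open, the fingers measure 117 mm over their backs; the gripper's body (75 mm by 190 mm) begins 51 mm behind the grasp point.
Start: joints at [0.979, 0.527, 1.433, -0, 1.181, -0.178], TCP at [0.251, 0.572, 0.245] pointing down, gripper open.
Joint ranges: [-3.08, 3.08], [-0.75, 2.2], [0.22, 2.44], [-1.43, 4.57], [0, 2.65], [-2.85, 2.85]. Speed limits (rad/s): [2.79, 2.79, 3.14, 3.14, 3.14, 3.14].

### API

Orientations are given as a unit quaternion [x, y, z, w].
In Python, from rig import robot, cams gives the robot as it stands.
- The arm moves only by the tool carry_out, never from a script. Its argument "steps" is a list of rows, each a list of 3 entries, a list of its own where there are three numbers: the shift along the world's x, y, z in cm, then the turn about the world's z in degrees, then the closure, from 0 (fully open) to 1 (shut). In form: [[[dx, dy, dz], spin, fingers], ...]. A call has 1 to 10 rows; each row shifts and turns the pose as measured when the row begins; what a row does not reach is not made up. A row lasts 1/10 s, in which the tool goes at most 50 mm and 8.59 degrees, less where a joint would pass 70% of its speed; a pose out of reach is approached as far as the arm can. A call with a gripper value outside its range is refused whole. The fingers move at their own pace and stop on an object; "squeeze" is the grip in N (left out, the last holds). Time passes only in rows, so rows that do not move let the fingers close. It gives the time, the measured TCP pose, the force and the opening at its end, in the units of the state.
- robot.get_obs(): the state, without advancing time (a new reading comes with each control period).
- cams.camera(name): name is "scene" or "side" or "wrist"; returns a dict with "pixels" (420x560x3 uint8, red, green, blue), "fx", "fy", "cx", "cy" (pixels), "k1" (the pictures are not rectified: a ray, as slopes to the right and down, at radius r is drawn at 1 + k1 r^2 times it, then the intrinsics apply), "eye" and "rotation" of the camera in the world. Camera axes: x right, y up, looking along -z (the intrinsics and any distortion apply to the point x, -y, -z); pixel columns grow to the right and rows downward; lengths in m; the calibration is good to about 2 mm. A picture is of the moment at which its call begins. There is no depth.
- robot.hand_in(): hands the job in, once; it reports no verdict.
The state is a dict: "time": time; "q": joint angles; "joint_velocities": joint speeds; "joint_torque": joint torques, N m; "position": TCP position; "tool_rot": TCP orientation; "ft_force": force on the tool from outside, world axes, zero at the start; "moment": the same for the moment, N m; "grip_width": finger opening in m.
Only numpy, scipy, OpenCV 4.12 (cv2) and the standard library are available. Lean on these libraries where they do the work, as an engineer would, in place of code of your own. Each camera call takes 0.05 s, during which the arm holds its last target. There are 200 camera calls.

### The job

The wooden stirring paddle lies in the steel utensil bin with its blade under the fixed half cover. Take it by the handle, tilt it up and draw it out slantwise through the opening, gently and without prying it against the bin, and leave the pitcher and the cup beside the bin where they stand. Finish while still holding the paddle still in the air, all of it at least 5 cm higher than the top of the bin.

Things in the scene. Friction and masses are not known exactly. Their poses are not given: they have to be found in the camera images.
- bin: Low steel utensil bin, fixed, 238 long (x) x 168 wide (y) x 67 high; walls 4, inside 230 x 160. Origin: centre of its underside, on the worktop; z up, +x roughly away from the robot. Inner floor 12 above the worktop, rim 67. A fixed flat cover (underside 63, top 67 above the worktop) closes the half towards -x, from x = -119 to -3
- bin_mouth (a point): Centre of the bin's open mouth, level with the rim, 67 above the worktop; axes as the bin's. The mouth is open from the cover's edge (bin x = -3) to the far wall (x = +115), 118 long, over the full inner width of 160
- handle_grip (a point): Grip point, middle of its handle's width and height, under the open mouth, 10 above the underside. Loose wooden paddle, 205 long, about 70 g, flat underneath, lying on the bin's floor. x runs along it from blade to handle (roughly the bin's +x), y across, z up. Handle: straight bar 18 wide, 20 high, from 44 behind this point to 40 ahead; behind it a flat shank and blade, at most 44 wide, 7 thick
- handle_end (a point): End of the paddle's handle (centre of the end face, 10 above the underside), 40 ahead of handle_grip
- blade_end (a point): End of the paddle's blade (centre of the end edge, 3.5 above the underside), 165 behind handle_grip; at first under the cover
- pitcher_mid (a point): Middle of the steel milk pitcher (74 x 97 x 89 high) that stands loose to the left of the bin; a bystander, z up
- cup_mid (a point): Middle of the small white cup with a handle (61 x 85 x 53 high) that stands loose to the right of the bin; a bystander, z up
Not all that is in view belongs to the job. What is meant by the part that bears handle_grip is not yellow, and is the larger of those in its own colour.

How it is judged:
On the way:
1. the paddle, held in the fingers, slants through the mouth: handle end above the rim, blade end still below the cover (contact force between the fingers and paddle above 1 N and z of handle_end in the frame of bin above 0.077 m and z of blade_end in the frame of bin below 0.063 m and x of blade_end in the frame of bin below 0.1 m), for 0.1 s.
At the end, for the whole second after the job is handed in: the paddle is held by the fingers, still (under 3 cm/s), with both its ends more than 115 mm above the worktop (48 mm above the bin's top), not touching the bin; the pitcher and the cup stand upright (height (world z) of each of blade_end, handle_end above 0.115 m and contact force between the fingers and paddle above 1 N and contact force between paddle and bin below 0.1 N and linear speed of paddle below 0.03 m/s and angular speed of paddle below 0.3 rad/s and angle between each of pitcher_mid, cup_mid's own z axis and vertical below 0.1 rad); the arm keeps its last pose, push and grip.
It fails at once if the paddle is pried or jammed against the bin (over 50 N) (contact force between paddle and bin above 50 N).
It fails at once if the pitcher is moved by more than 30 mm (distance of pitcher_mid from where it was at the start of the episode above 0.03 m).
It fails at once if the cup is moved by more than 30 mm (distance of cup_mid from where it was at the start of the episode above 0.03 m).
It also fails if it takes over 35 s, if anything falls off the work surface, if the arm or the gripper's body presses on something with over 40 N, if the wrist force passes 120 N, or if a joint passes its speed limit or range.

## Working session

There is one attempt and no reset: what is moved stays moved. The work goes in short steps, Python scripts to look and compute and a tool call to move; the robot and the scene stay as the last step left them, time stands still between calls to the robot, and variables do not carry over. Pictures are saved under pics/ and viewed, about 8 in all and at most 12, crops included, and the job is handed in when it is done.

Besides the shell and the picture viewer there is one more tool, called after "Emit:" as name([rows], argument=value, ...), one row to a line, values as JSON. carry_out: Moves the arm, as the interface text tells. Its arguments: {"type":"object","properties":{"steps":{"type":"array"},"squeeze":{"type":"number"}},"required":["steps"]}

```bash
mkdir -p pics; ls; cat > h.py <<'E'
import numpy as np, cv2
from rig import robot, cams
def grab(n,fn):
    c=cams.camera(n); cv2.imwrite('pics/'+fn,c['pixels'][:,:,::-1]); 
    np.save('pics/'+fn+'.npy',c,allow_pickle=True); return c
def load(fn): return np.load('pics/'+fn+'.npy',allow_pickle=True).item()
def ray(c,u,v):
    d=np.array([(u-c['cx'])/c['fx'],(v-c['cy'])/c['fy']]); s=d.copy()
    for _ in range(30): s=d/(1+c['k1']*(s@s))
    return np.array(c['eye']),np.array(c['rotation']).reshape(3,3)@np.array([s[0],-s[1],-1.])
def atz(c,u,v,z):
    e,d=ray(c,u,v); return e+d*(z-e[2])/d[2]
def px(c,P):
    p=np.array(c['rotation']).reshape(3,3).T@(np.array(P)-c['eye']); s=np.array([p[0],-p[1]])/-p[2]
    s=s*(1+c['k1']*(s@s)); return s*[c['fx'],c['fy']]+[c['cx'],c['cy']]
E
python3 - <<'E'
from h import *
for n in ['scene','side']:
    c=grab(n,n+'0.png'); print(n,c['eye'],c['fx'],c['k1'],np.round(c['rotation'],2).tolist())
a=cv2.imread('pics/scene0.png');b=cv2.imread('pics/side0.png')
print(robot.get_obs(), robot.tip_extent)
E
```

```text
pics
scene [ 0.0652045  -0.24507608  0.75478297] 398.6643257397133 -0.023870612014220683 [0.29, -0.16, -0.47, 0.82]
side [-0.08270049 -0.85061162  0.62778915] 537.9580147349227 -0.1100386229377076 [0.49, -0.15, -0.27, 0.81]
{'time': 0.1, 'q': array([ 9.78479504e-01,  5.28367739e-01,  1.43375106e+00, -3.44686976e-06,
        1.18138319e+00, -1.78465893e-01]), 'joint_velocities': array([ 0.00076508, -0.00530869, -0.00151927,  0.00042329, -0.00071758,
       -0.00214761]), 'joint_torque': array([-4.28335716e-04, -4.40985060e+01, -1.77150357e+01,  6.34600315e-02,
        5.33483410e-02, -2.06549623e-05]), 'position': array([0.25095018, 0.57175093, 0.24368014]), 'tool_rot': array([ 8.37297932e-01,  5.46746067e-01, -8.78684359e-04,  3.73239215e-04]), 'ft_force': array([-0.51215654, -0.16259911, -0.08369066]), 'moment': array([ 0.00645843, -0.05728774, -0.01061585]), 'grip_width': 0.08663460288021929} 0.022
```

Rotation is a quaternion.

```bash
sed -i "s/np.array(c\['rotation'\]).reshape(3,3)/R.from_quat(c['rotation']).as_matrix()/; 1i from scipy.spatial.transform import Rotation as R" h.py
```

```text
(no output)
```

View pics/scene0.png

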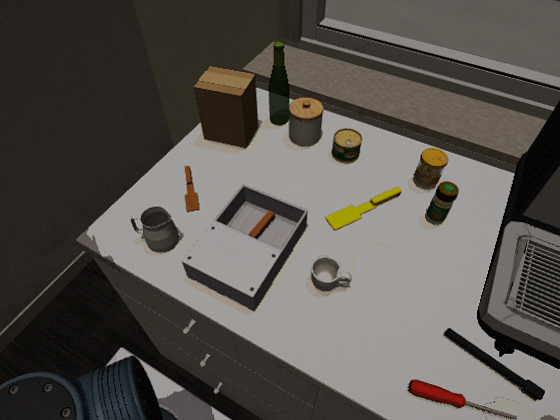

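View pics/side0.png

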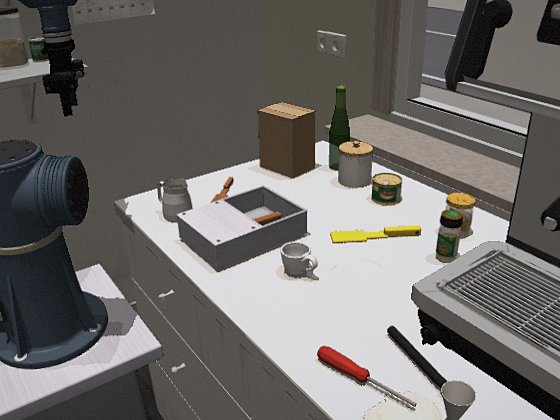

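Scene picture: the bin's cover is around (232,258) and the mouth around (262,222). Three things could be taken for the paddle:
- the brown bar in the bin at (262,224)
- a small brown spatula outside it at (190,188)
- a yellow spatula at (365,208)

I choose the one in the bin: it's not yellow and it lies under the mouth. The pitcher is at (158,230) and the cup at (326,274). I'll check the choice in a close crop.

```bash
python3 - <<'E'
from h import *
a=cv2.imread('pics/scene0.png')[180:310,120:360]; a=cv2.convertScaleAbs(a,alpha=1.4)
a=cv2.resize(a[:, 50:200],None,fx=5,fy=5,interpolation=cv2.INTER_CUBIC)[:600]
b=cv2.imread('pics/side0.png')[180:270,170:320]
cv2.imwrite('pics/c1.png',a); print(a.shape)
E
```

```text
(600, 750, 3)
```

View pics/c1.png

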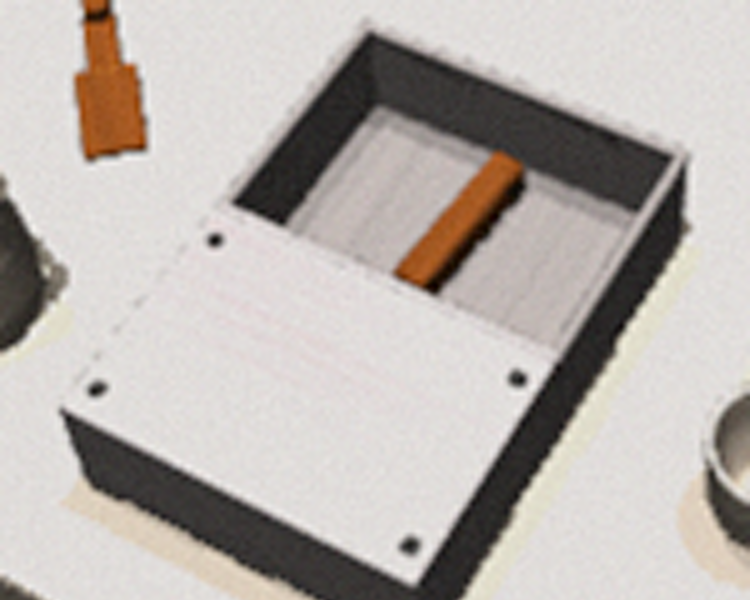

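The crop shows the brown bar in the bin running from about (417,280) to (510,160), clearly wider than the stray spatula on the left. The cover's edge runs from (232,208) to (558,358).

```bash
python3 - <<'E'
from h import *
c=load('scene0.png'); f=lambda x,y,z: atz(c,170+(x+.5)/5-.5,180+(y+.5)/5-.5,z)
nl,fl,fr,nr=[f(*p,.067) for p in [(62,408),(368,25),(690,152),(417,588)]]
for n,p in zip(['nl','fl','fr','nr'],[nl,fl,fr,nr]): print(n,p.round(4))
print(np.linalg.norm(fl-nl),np.linalg.norm(fr-nr),np.linalg.norm(fl-fr),np.linalg.norm(nl-nr))
ctr=(nl+fl+fr+nr)/4; d=(fl-nl)+(fr-nr); yaw=np.arctan2(d[1],d[0]); d2=(fl-fr)+(nl-nr); yaw2=np.arctan2(-d2[0],d2[1])
print('bin',ctr,np.degrees([yaw,yaw2]))
for x,y in [(232,208),(558,358)]: 
    p=f(x,y,.067)-ctr; print('cover',p[0]*np.cos(yaw)+p[1]*np.sin(yaw))
H=[f(*p,.032) for p in [(494,152),(523,163),(395,270),(426,283)]]
for p in H: print(p.round(4))
e=(H[0]+H[1])/2;n=(H[2]+H[3])/2; d=e-n; print('end',e,'len',np.linalg.norm(d),'yaw',np.degrees(np.arctan2(d[1],d[0])),'grip',e-.04*d/np.linalg.norm(d))
# other: pitcher, cup
for n,u,v,z in [('pitcher',156,222,.089),('cup',325,268,.053)]: print(n,atz(c,u,v,z))
b=grab('wrist','w0.png')
o=robot.get_obs(); print(R.from_quat(o['tool_rot']).as_matrix().round(3))
s=load('side0.png'); 
# corner proj into side
for p in [nl,fl,fr,nr,e]: print(px(s,p).round(1))
E
```

```text
nl [0.3311 0.1364 0.067 ]
fl [0.5667 0.1419 0.067 ]
fr [ 0.5726 -0.0236  0.067 ]
nr [ 0.3347 -0.0299  0.067 ]
0.23565990841553539 0.23791490463972498 0.16555522187298918 0.16639307449444177
bin [0.45126958 0.05620527 0.067     ] [1.43199277 1.64503659]
cover -0.0016392973188289512
cover -0.0031308473023111873
[0.5538 0.067  0.032 ]
[0.5548 0.052  0.032 ]
[0.4744 0.0712 0.032 ]
[0.4752 0.0555 0.032 ]
end [0.55427924 0.05952748 0.032     ] len 0.07952538167647298 yaw -2.74587698320758 grip [0.51432517 0.06144373 0.032     ]
pitcher [0.37147709 0.23221183 0.089     ]
cup [ 0.46650621 -0.11795418  0.053     ]
[[ 0.402  0.916 -0.001]
 [ 0.916 -0.402 -0.001]
 [-0.002 -0.    -1.   ]]
[176.8 214.9]
[263.3 185.8]
[307.3 210.3]
[215.3 245.9]
[279.2 212.6]
```

Measured poses:

| Thing | Position (m) | Yaw |
|---|---|---|
| Bin centre | (0.451, 0.056) | about 1.5° |
| Handle grip | (0.514, 0.061) | −2.7° |
| Handle end | (0.554, 0.0595) | – |

The side view agrees: the handle end projects to (279,213), which matches the picture. The moves can't pitch the tool, so I'll grip lightly near the handle end, about 25 mm ahead of handle_grip. The paddle can then pivot between the pads as it rises. I need a yaw of about +21°.

Emit:
carry_out([
  [[2.5, -4.2, 0], 2.1, 0],
  [[2.5, -4.2, 0], 2.1, 0],
  [[2.5, -4.2, 0], 2.1, 0],
  [[2.5, -4.2, 0], 2.1, 0],
  [[2.5, -4.2, 0], 2.1, 0],
  [[2.5, -4.2, 0], 2.1, 0],
  [[2.5, -4.2, 0], 2.1, 0],
  [[2.5, -4.2, 0], 2.1, 0],
  [[2.5, -4.2, 0], 2.1, 0],
  [[2.5, -4.2, 0], 2.1, 0],
], squeeze=3)

```text
time: 1.15
position: [0.501, 0.1446, 0.2419]
tool_rot: [0.714, 0.7, -0.0, -0.001]
ft_force: [0.9, 1.1, -0.2]
grip_width: 0.0871
```

Emit:
carry_out([
  [[1.9, -4.2, -2.0], -1.0, 0],
  [[1.7, -3.8, -4.0], -0.6, 0],
  [[0.2, -0.4, -4.0], 0, 0],
  [[0, 0, -2.0], 0, 0],
  [[0, 0, 0], 0, 0],
])

```text
time: 1.65
position: [0.543, 0.057, 0.1262]
tool_rot: [0.727, 0.686, 0.003, 0.003]
ft_force: [-0.3, -0.2, 1.2]
grip_width: 0.0869
```

```bash
python3 - <<'E'
from h import *
o=robot.get_obs(); print(o['position'],np.degrees(2*np.arctan2(o['tool_rot'][1],o['tool_rot'][0])))
w=grab('wrist','w1.png'); s=grab('scene','s1.png')
b=cv2.resize(s['pixels'][170:290,190:350],None,fx=2.5,fy=2.5)[:300,:400]
cv2.imwrite('pics/v1.png',np.hstack([cv2.resize(w['pixels'],(400,300)),b])[:,:,::-1])
E
```

```text
[0.5429973  0.05696693 0.12624473] 86.66441582597822
```

View pics/v1.png

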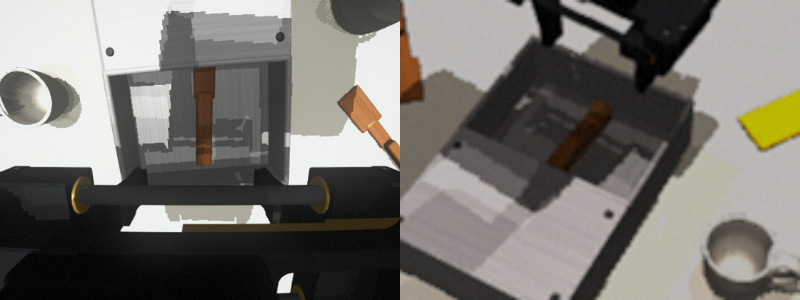

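```bash
python3 - <<'E'
from h import *
w=load('w1.png'); k=1.4
for n,x,y,z in [('endL',197,164,.032),('endR',211,164,.032),('stepL',196,97,.032),('stepR',212,97,.032),('topL',195,69,.019),('topR',214,69,.019)]: print(n,atz(w,x*k,y*k,z).round(4))
E
```

```text
endL [0.5546 0.054  0.032 ]
endR [0.5555 0.0702 0.032 ]
stepL [0.4793 0.0576 0.032 ]
stepR [0.4803 0.0746 0.032 ]
topL [0.4497 0.0581 0.019 ]
topR [0.4508 0.0788 0.019 ]
```

The wrist view shows the handle end at about (204,164), giving (0.555, 0.062), so both views agree within 2 mm. The scene crop shows the fingers standing over the mouth. I'll lower and close lightly.

Emit:
carry_out([
  [[-0.4, 0.45, -2.5], 0.6, 0],
  [[0, 0, -2.5], 0, 0],
  [[0, 0, -2.0], 0, 0],
  [[0, 0, -1.0], 0, 0],
  [[0, 0, -0.6], 0, 0],
  [[0, 0, 0], 0, 0],
])

```text
time: 2.35
position: [0.5474, 0.0651, 0.05]
tool_rot: [0.721, 0.693, 0.012, 0.013]
ft_force: [-0.4, 0.9, 0.8]
grip_width: 0.0868
```

Emit:
carry_out([
  [[-0.5, -0.2, -0.5], 0, 0],
  [[-0.3, -0.2, -0.5], 0, 0],
  [[0, 0, 0], 0, 0],
])

```text
time: 2.65
position: [0.5405, 0.061, 0.0419]
tool_rot: [0.721, 0.693, 0.013, 0.015]
ft_force: [-1.5, 0.6, -0.4]
grip_width: 0.0869
```

Emit:
carry_out([
  [[-0.2, 0, -0.5], 0, 0],
  [[0, 0, -0.1], 0, 0],
  [[0, 0, 0], 0, 1],
  [[0, 0, 0], 0, 1],
  [[0, 0, 0], 0, 1],
  [[0, 0, 0], 0, 1],
  [[0, 0, 0], 0, 1],
  [[0, 0, 0], 0, 1],
  [[0, 0, 0], 0, 1],
  [[0, 0, 0], 0, 1],
], squeeze=3)

```text
time: 3.65
position: [0.539, 0.0607, 0.0361]
tool_rot: [0.721, 0.693, 0.014, 0.015]
ft_force: [0.4, -0.3, 0.5]
grip_width: 0.0309
```

Emit:
carry_out([
  [[0, 0, 0], 0, 1],
  [[0, 0, 0], 0, 1],
  [[0, 0, 0], 0, 1],
  [[0, 0, 0], 0, 1],
  [[0, 0, 0.5], 0, 1],
  [[0, 0, 0.5], 0, 1],
  [[0, 0, 0.5], 0, 1],
  [[0, 0, 0.5], 0, 1],
])

```text
time: 4.45
position: [0.5382, 0.0608, 0.0569]
tool_rot: [0.721, 0.693, 0.013, 0.015]
ft_force: [-0.1, 0.4, -1.0]
grip_width: 0.0181
```

```bash
cat > look.py <<'E'
from h import *
import sys
t=sys.argv[1]; o=robot.get_obs(); print(o['time'],o['position'],o['ft_force'],o['grip_width'],R.from_quat(o['tool_rot']).as_matrix()[:,2].round(3))
w=grab('wrist','w%s.png'%t); s=grab('side','d%s.png'%t)
b=cv2.resize(s['pixels'][120:270,150:350],(400,300),interpolation=cv2.INTER_CUBIC)
a=np.hstack([cv2.resize(w['pixels'],(400,300)),cv2.convertScaleAbs(b,alpha=1.5)])
cv2.imwrite('pics/v%s.png'%t,a[:,:,::-1])
E
python3 look.py 2
```

```text
4.45 [0.53824231 0.06082472 0.05691527] [-0.14705256  0.36272696 -0.97712046] 0.01811622236391954 [ 0.04  -0.002 -0.999]
```

View pics/v2.png

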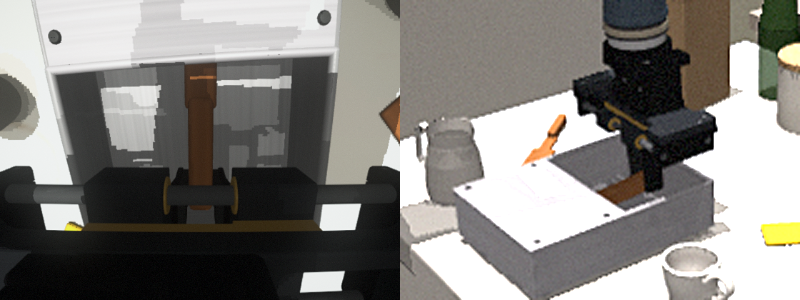

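The fingers hold the handle at 18.1 mm opening, and the side view shows it rising with the fingers (crop about (620,188)). I'll keep rising slowly.

Emit:
carry_out([
  [[0, 0, 0.5], 0, 1],
  [[0, 0, 0.5], 0, 1],
  [[0, 0, 0.5], 0, 1],
  [[0, 0, 0.5], 0, 1],
  [[0, 0, 0], 0, 1],
])

```text
time: 5.05
position: [0.5387, 0.0608, 0.0793]
tool_rot: [0.721, 0.693, 0.014, 0.015]
ft_force: [-0.1, -0.4, -0.9]
grip_width: 0.0181
```

```bash
python3 look.py 3
```

```text
5.05 [0.53874586 0.06078146 0.07933702] [-0.13984073 -0.44719443 -0.85494436] 0.01812914059811076 [ 0.041 -0.003 -0.999]
```

View pics/v3.png

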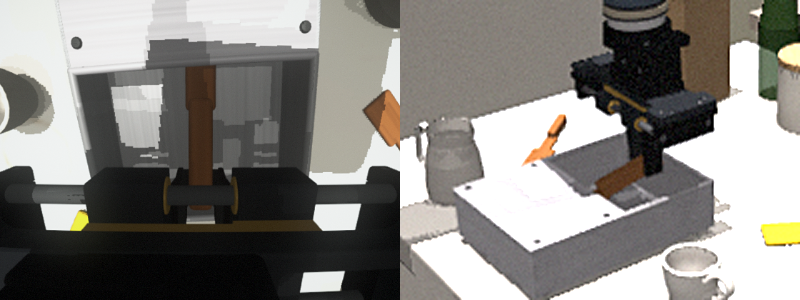

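The handle now slants clearly in the side view, from (598,193) to (645,165), about 13°. It pivots freely, with forces around 1 N. I'll go on up and slightly forward.

Emit:
carry_out([
  [[0, 0, 0.5], 0, 1],
  [[0.1, 0, 0.5], 0, 1],
  [[0.2, 0, 0.5], 0, 1],
  [[0.3, 0, 0.5], 0, 1],
  [[0.3, 0, 0.5], 0, 1],
  [[0.3, 0, 0.5], 0, 1],
  [[0.3, 0, 0.5], 0, 1],
  [[0, 0, 0], 0, 1],
])

```text
time: 5.95
position: [0.555, 0.0607, 0.1168]
tool_rot: [0.721, 0.693, 0.014, 0.015]
ft_force: [-0.1, -0.6, 0.1]
grip_width: 0.018
```

```bash
python3 look.py 4
```

```text
5.95 [0.55500212 0.06074894 0.11679165] [-0.10912876 -0.61627993  0.07292635] 0.01800955078671549 [ 0.041 -0.003 -0.999]
```

View pics/v4.png

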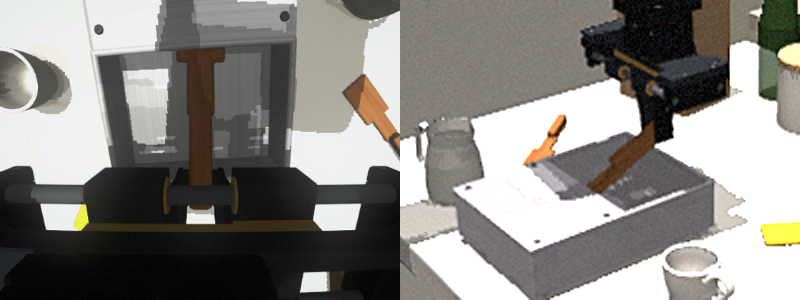

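The slant is now about 28° and forces are still near zero. The wrist view shows the blade's shoulder at the cover's edge (200,50). I'll draw along the slant.

Emit:
carry_out([
  [[0.6, 0, 0.35], 0, 1],
  [[0.8, 0, 0.45], 0, 1],
  [[0.8, 0, 0.45], 0, 1],
  [[0.8, 0, 0.45], 0, 1],
  [[0.8, 0, 0.45], 0, 1],
  [[0.8, 0, 0.45], 0, 1],
  [[0.8, 0, 0.45], 0, 1],
  [[0.8, 0, 0.45], 0, 1],
  [[0, 0, 0], 0, 1],
])

```text
time: 6.95
position: [0.6218, 0.0608, 0.1539]
tool_rot: [0.721, 0.693, 0.013, 0.014]
ft_force: [0.2, -0.0, 0.1]
grip_width: 0.0174
```

```bash
python3 look.py 5
```

```text
6.95 [0.62184086 0.06079421 0.15387235] [ 0.24160973 -0.01183135  0.14925136] 0.01736816010643887 [ 0.039 -0.002 -0.999]
```

View pics/v5.png

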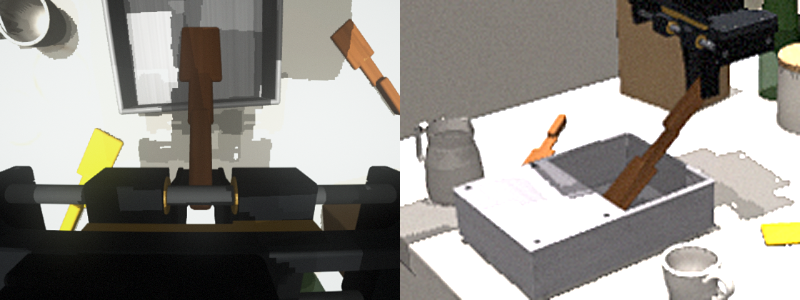

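The whole blade has come out from under the cover: the wrist view shows its end at (200,27), inside the mouth. The opening has narrowed slightly, so I'll firm up the grip and then lift.

Emit:
carry_out([
  [[0, 0, 0], 0, 1],
  [[0, 0, 0], 0, 1],
  [[0, 0, 0], 0, 1],
  [[0, 0, 0.5], 0, 1],
  [[0, 0, 0.5], 0, 1],
  [[0, 0, 0.5], 0, 1],
  [[0, 0, 0.5], 0, 1],
  [[0, 0, 0], 0, 1],
], squeeze=15)

```text
time: 7.85
position: [0.6174, 0.0612, 0.1739]
tool_rot: [0.721, 0.693, 0.011, 0.012]
ft_force: [-0.5, 1.0, -1.1]
grip_width: 0.0177
```

```bash
python3 look.py 6
```

```text
7.85 [0.61743523 0.06118575 0.1738823 ] [-0.45456226  0.99805542 -1.06299407] 0.01765577659683726 [ 0.031 -0.002 -1.   ]
```

View pics/v6.png

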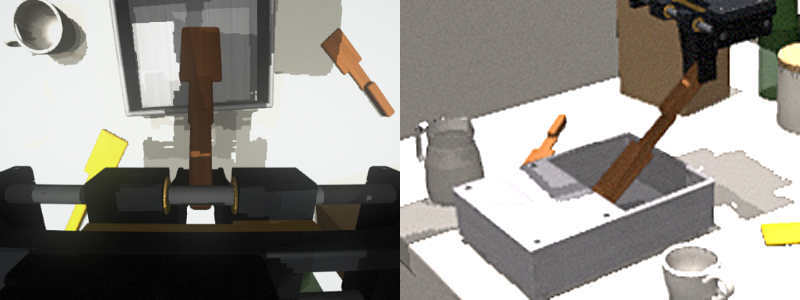

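Still held firmly; the blade is inside the open mouth and clear. I'll lift higher.

Emit:
carry_out([
  [[0.2, 0, 1.0], 0, 1],
  [[0.1, 0, 1.0], 0, 1],
  [[0.1, 0, 1.5], 0, 1],
  [[0, 0, 1.5], 0, 1],
  [[0, 0, 2.0], 0, 1],
  [[0, 0, 2.0], 0, 1],
  [[0, 0, 2.0], 0, 1],
  [[0, 0, 2.0], 0, 1],
  [[0, 0, 1.5], 0, 1],
  [[0, 0, 1.0], 0, 1],
])

```text
time: 8.95
position: [0.6203, 0.0613, 0.3392]
tool_rot: [0.721, 0.693, 0.01, 0.011]
ft_force: [-0.2, 0.5, -1.1]
grip_width: 0.0183
```

Emit:
carry_out([
  [[0, 0, 1.0], 0, 1],
  [[0, 0, 0.5], 0, 1],
  [[0, 0, 0], 0, 1],
  [[0, 0, 0], 0, 1],
  [[0, 0, 0], 0, 1],
  [[0, 0, 0], 0, 1],
])

```text
time: 9.55
position: [0.6198, 0.0613, 0.3554]
tool_rot: [0.721, 0.693, 0.01, 0.011]
ft_force: [0.3, 0.4, -0.6]
grip_width: 0.0178
```

```bash
python3 - <<'E'
from h import *
o=robot.get_obs(); print(o['time'],o['position'],o['ft_force'],o['grip_width'],abs(o['joint_velocities']).max())
a=grab('scene','s7.png')['pixels']; b=grab('side','d7.png')['pixels']
f=lambda i:cv2.convertScaleAbs(cv2.resize(i,(400,300),interpolation=cv2.INTER_AREA),alpha=1.4)
cv2.imwrite('pics/v7.png',np.vstack([np.hstack([f(a),f(b)]),np.hstack([f(a[60:300,180:500]),f(b[20:260,150:470])])])[:,:,::-1])
E
```

```text
9.55 [0.61979094 0.06131389 0.35543797] [ 0.2942399   0.35803023 -0.59858132] 0.017831907368016237 0.008236020928199812
```

View pics/v7.png

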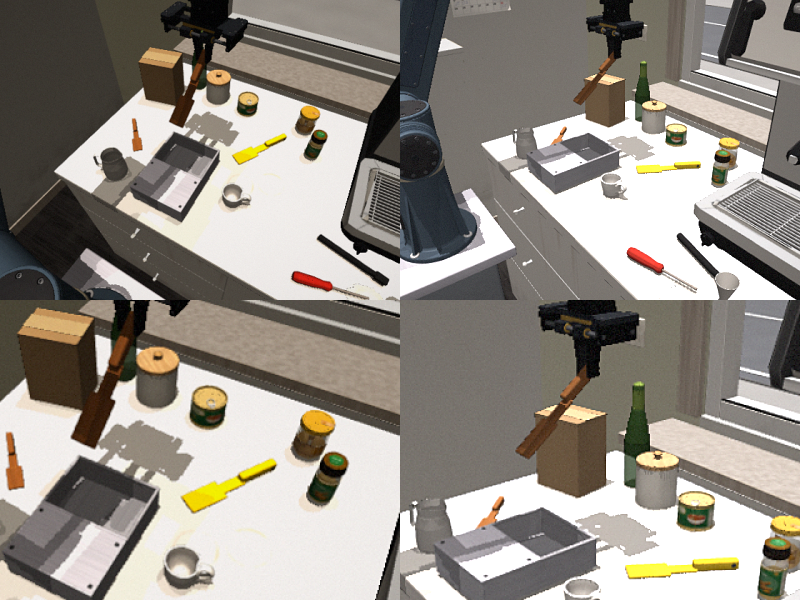

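The paddle hangs in the air in the fingers, its blade end at (84,441) in the scene crop and (526,455) in the side crop. The pitcher and cup are still upright. I'll triangulate the blade end and check stillness over a few rows.

Emit:
carry_out([
  [[0, 0, 0], 0, 1],
  [[0, 0, 0], 0, 1],
  [[0, 0, 0], 0, 1],
  [[0, 0, 0], 0, 1],
  [[0, 0, 0], 0, 1],
])

```text
time: 10.15
position: [0.6197, 0.0613, 0.3547]
tool_rot: [0.721, 0.693, 0.01, 0.01]
ft_force: [-1.1, -0.9, -0.1]
grip_width: 0.0181
```

```bash
python3 - <<'E'
from h import *
a=load('s7.png');b=load('d7.png')
e1,d1=ray(a,247,172.8);e2,d2=ray(b,250.8,144)
t=np.linalg.lstsq(np.c_[d1,-d2],e2-e1,rcond=None)[0]; p,q=e1+t[0]*d1,e2+t[1]*d2; print('blade end',p,q)
for n in ['scene','side']:
    o=load({'scene':'s7.png','side':'d7.png'}[n])['pixels'];c=grab(n,n+'8.png')['pixels']
    print(n,(cv2.absdiff(cv2.GaussianBlur(o,(5,5),0),cv2.GaussianBlur(c,(5,5),0)).max(2)>25).sum())
i=load('scene0.png')['pixels']; c=load('scene8.png')['pixels']
for nm,(x0,x1,y0,y1) in dict(pitcher=(130,182,203,253),cup=(305,355,254,294)).items():
    G=lambda m:cv2.cvtColor(m,7)
    r=cv2.matchTemplate(G(c)[y0-10:y1+10,x0-10:x1+10],G(i)[y0:y1,x0:x1],cv2.TM_CCOEFF_NORMED); print(nm,cv2.minMaxLoc(r)[1::2])
E
```

```text
blade end [0.48782366 0.06894111 0.21453294] [0.49039132 0.06799246 0.21599014]
scene 28
side 0
pitcher (0.9292179942131042, (10, 10))
cup (0.9969561696052551, (10, 10))
```

The blade end is at z ≈ 0.215 m, the handle end is higher still, everything is still, and the pitcher and cup haven't moved (0 px). I'm handing in.

```bash
python3 -c "
from rig import robot
print(robot.hand_in()); o=robot.get_obs(); print(o['time'],o['position'],o['grip_width'])"
```

```text
the job is handed in; nothing more can be done
None
the job is handed in; nothing more can be done
```

The paddle is out of the bin and held still in the air, and the job is handed in; no verdict was reported. I gripped the handle lightly (3 N) near its end and let it pivot to about 28° as it rose. Then I drew it out slantwise through the mouth, firmed the grip to 15 N and lifted it.

**Last checks before handing in:**
- **Height:** the blade end was at z ≈ 0.215 m by triangulation, with the two rays about 3 mm apart. The handle end was higher, near the tool at z ≈ 0.355 m.
- **Stillness:** the picture hardly changed over the last 0.6 s (28 changed pixels in the scene view, 0 in the side view).
- **Contact forces:** the wrist force readings taken after each move stayed within about 2 N. I had no direct reading of the force between paddle and bin.
- **Pitcher and cup:** neither had moved (0 px shift). The pitcher matched its first picture less closely (0.93, cup 0.997), probably because the arm's shadow fell on it.

The finger opening wandered between 17.4 and 18.3 mm during the draw and lift, but the paddle did not slip out. Its slant in the fingers grew a little past 28° during the draw and lift.

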